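# Reject the empty sample tin in the seed laboratory

### The job

One of the three identical sealed sample tins was closed empty and weighs less than half as much as the others. Find it by its weight and stand it upright in the wire reject basket on the spring scale, setting it down gently rather than letting it fall in. Leave the two full tins standing where they were at the start, and do not shift the phone or the steel dish.

Things in the scene. Friction and masses are not known exactly. Their poses are not given: they have to be found in the camera images.
- tin1: sealed rectangular aluminium sample tin standing upright, 72 (its x) x 50 (its y) x 110 mm tall, flat sides up to 100 mm, then a lid 64 x 42 mm, 10 mm high; origin at the centre of its underside, z up. The three tins look the same: two are full (530 to 740 g), one was closed empty (180 to 260 g), and which one differs from start to start. It does not give in the grip
- tin2: as tin1: another of the three like tins, 72 x 50 x 110 mm, origin at the centre of its underside
- tin3: as tin1: another of the three like tins, 72 x 50 x 110 mm, origin at the centre of its underside
- scale: white spring scale standing fixed on the table, left or right of the tins, housing 170 (x) x 150 (y) x 50 mm high, under the basket; origin at the centre of its underside
- basket_floor (a point): centre of the top of the floor of the steel wire reject basket, which rides on the scale, 92 mm above the table when empty. The basket is open at the top, 168 (x) x 140 (y) mm outside, walls 4 mm thick and 50 mm high above this floor; its axes are the scale's, z up
- basket (a joint): how far the basket has sunk on the scale's spring, in m: 0 empty, growing by 3.9 mm for each 100 g put in (a spring of 250 N/m), stop at 36 mm
- tray: wooden sorting tray with pink seeds, fixed on the table on the other side of the tins from the scale, 200 (x) x 160 (y) x 60 mm high; origin at the centre of its underside; not part of the job
- phone: black telephone lying loose on the table at the far left or far right, 74 (x) x 150 (y) x 9 mm; origin at the centre of its underside; leave it alone
- dish: empty steel dish standing loose on the table at the far left or far right, 90 mm across, 22 mm high; origin at the centre of its underside; leave it alone
Mind the look-alikes: they are no part of the job. What is shaped like the tin3 but black or pink is not meant.

How it is judged:
By the outcome, as a careful person would: the job done as asked, in the order asked, and still so for the second after the job is handed in, with the robot touching nothing.
It also fails if it takes over 72 s, if anything falls off the work surface, if the arm or the gripper's body presses on something with over 40 N, if the wrist force passes 120 N, or if a joint passes its speed limit or range.

### The arm

A 7-joint arm with a two-finger parallel gripper is mounted at the origin on the work surface. World frame = base frame: x ahead of the robot, y to its left, z up, the work surface at z = 0. Lengths are in m, angles in degrees, forces in N, time in s.
With the tool pointing down it reaches from about 0.425 to 0.875 m from the base axis. Payload 4.7 kg.
Tool frame: the origin (TCP) lies at the very end of the fingers, on their centre line; the grasp point (between the pads) lies 19 mm behind it; z points along the fingers, y is the line along which they close (so a half turn about z gives the same grasp; the last joint's range is limited). The gripper opens to 87 mm and grips with 3 to 60 N. Pads are 19 mm wide; open, the fingers measure 117 mm over their backs; the gripper's body (75 mm by 190 mm) begins 51 mm behind the grasp point.
Start: joints at [-68.749, 18.392, -4.016, 83.108, 1.295, 78.541, -3.26], TCP at [0.227, 0.609, 0.223] pointing down, gripper open.
Joint ranges: [-163.93, 163.93], [-17.29, 119.83], [-79.2, 71.16], [3.27, 140.29], [-89.18, 269.18], [5.43, 117.66], [-154.24, 154.24]. Speed limits (degrees/s): [147.25, 147.25, 180, 180, 180, 180, 180].

### API

Orientations are given as [roll, pitch, yaw] about the fixed x, y, z axes, in that order (R = Rz(yaw) Ry(pitch) Rx(roll)).
In Python, from cell import get_obs, read_camera, sign_off, silhouettes gives the robot as it stands.
- The arm moves only by the tool play_rows, never from a script. Its argument "steps" is a list that holds one entry, the list of rows, each a list of 7 numbers: the shift along the tool's x, y, z in m, then the turn, a rotation vector about the tool's x, y, z in rad, then the finger opening in m, from 0 to 0.087. A call has 1 to 12 rows; each row shifts and turns the commanded pose from where the row before left it, along the tool's axes as they then stand; what a row does not reach is not made up. A row lasts 1/10 s, in which the tool goes at most 50 mm and 8.59 degrees, less where a joint would pass 70% of its speed; a pose out of reach is approached as far as the arm can. A call is refused whole if a number of a shift passes 0.05 or a number of a turn 0.15, either way. A call with a gripper value outside its range is refused whole. The fingers move at their own pace and stop on an object; "force" is the grip in N (left out, the last holds). Time passes only in rows, so rows that do not move let the fingers close. It gives the time, the measured TCP pose, the force, the opening and the grip force at its end, in the units of the state.
- get_obs(): the state, without advancing time (a new reading comes with each control period).
- read_camera(name): name is "scene" or "top" or "wrist"; returns a dict with "frame" (384x512x3 uint8, red, green, blue), "intrinsics" (3x3 intrinsics, pixels), "view" (4x4, takes a point from world to camera coordinates). Camera axes: x right, y up, looking along -z (the intrinsics and any distortion apply to the point x, -y, -z); pixel columns grow to the right and rows downward; lengths in m; the calibration is good to about 2 mm. A picture is of the moment at which its call begins. There is no depth.
- sign_off(): hands the job in; it is judged then, once.
Trained networks look in the newest picture that a camera, given by its name, has taken for a name from the list of things; names that differ only in an ending like _2 or _b are one class to them, and where a whole thing is asked for, a point or a joint stands for the part that bears it (a point fixed in the world has none). Each returns a list of dicts, best first, with "p" (0 to 1); they miss things now and then, are a little off and sometimes report something else, mostly with a low value. They report only what shows in the picture. A call takes as long as a camera call. They do not tell look-alikes from the thing itself.
- silhouettes(camera, name): "pixels" (384x512 bool, what is visible of it) and "extent" ([left, top, right, bottom] in pixels, round what is visible of it).
The state is a dict: "time_s": time; "qpos": joint angles; "joint_velocities": joint speeds; "effort": joint torques, N m; "tool_pos": TCP position; "tool_rot": TCP orientation; "force": force on the tool from outside, world axes, zero at the start; "wrist_torque": the same for the moment, N m; "grip_width": finger opening in m; "grasp_force": force on a finger pad.
Only numpy, scipy, OpenCV 4.12 (cv2) and the standard library are available. Lean on these libraries where they do the work, as an engineer would, in place of code of your own. Each camera call takes 0.05 s, during which the arm holds its last target. There are 200 camera calls.

## Working session

There is one attempt and no reset: what is moved stays moved. The work goes in short steps, Python scripts to look and compute and a tool call to move; the robot and the scene stay as the last step left them, time stands still between calls to the robot, and variables do not carry over. Pictures are saved under pics/ and viewed, at most 10 in all, crops included, and the job is handed in when it is done.

Besides the shell and the picture viewer there is one more tool, called after ">>>" by a JSON object that holds its "op" and its "data", one argument or row to a line. play_rows: Moves the arm, as the interface text tells. Its arguments: {"type":"object","properties":{"steps":{"type":"array","items":{"type":"array","items":{"type":"array","items":{"type":"number"}}}},"force":{"type":"number"}},"required":["steps"]}

```bash
mkdir -p pics; ls
python3 - <<'E'
from cell import *
import cv2,numpy as np
s=get_obs();print({k:np.round(v,3).tolist() for k,v in s.items()})
ims=[]
for n in("scene","top"):
    c=read_camera(n);ims.append(c["frame"][:,:,::-1]);print(n,np.round(c["intrinsics"],1).tolist(),np.round(c["view"],4).tolist())
    for o in("tin1","scale","basket_floor","tray","phone","dish"):
        print(o,[(round(d["p"],2),np.round(d["extent"]).tolist()) for d in silhouettes(n,o)][:6])
    cv2.imwrite(f"pics/{n}0.png",ims[-1])
E
```

```text
pics
{'time_s': 0.0, 'qpos': [-68.75, 18.441, -4.016, 83.177, 1.295, 78.538, -3.259], 'joint_velocities': [-0.046, 0.002, 0.118, 0.075, -0.015, -0.085, -0.024], 'effort': [-0.001, -49.128, -0.405, -31.253, -0.064, 0.044, 0.0], 'tool_pos': [0.227, 0.609, 0.221], 'tool_rot': [-179.889, 0.005, 159.561], 'force': [-0.304, 0.423, -0.533], 'wrist_torque': [-0.037, 0.045, -0.027], 'grasp_force': 0.0, 'grip_width': 0.087}
scene [[417.3, 0.0, 253.5], [0.0, 417.3, 191.4], [0.0, 0.0, 1.0]] [[-0.8311, 0.5558, -0.0188, 0.4749], [-0.3835, -0.5482, 0.7433, 0.1615], [0.4028, 0.6249, 0.6687, -1.463], [0.0, 0.0, 0.0, 1.0]]
tin1 [(0.94, [180.0, 196.0, 210.0, 236.0]), (0.9, [259.0, 149.0, 288.0, 185.0]), (0.83, [218.0, 183.0, 251.0, 223.0]), (0.8, [199.0, 223.0, 233.0, 269.0]), (0.79, [294.0, 180.0, 321.0, 226.0]), (0.79, [248.0, 206.0, 279.0, 258.0])]
scale [(0.64, [322.0, 201.0, 419.0, 301.0])]
basket_floor [(0.97, [329.0, 205.0, 418.0, 282.0])]
tray [(0.57, [178.0, 116.0, 252.0, 166.0])]
phone [(0.8, [153.0, 168.0, 200.0, 194.0]), (0.71, [261.0, 147.0, 288.0, 183.0])]
dish [(0.58, [246.0, 288.0, 284.0, 318.0]), (0.4, [324.0, 203.0, 423.0, 281.0])]
top [[467.8, 0.0, 261.1], [0.0, 467.8, 190.2], [0.0, 0.0, 1.0]] [[0.0215, -0.9996, 0.018, -0.0229], [0.9972, 0.0227, 0.071, -0.6134], [-0.0714, 0.0165, 0.9973, -1.2763], [0.0, 0.0, 0.0, 1.0]]
tin1 [(0.9, [253.0, 169.0, 276.0, 198.0]), (0.81, [280.0, 243.0, 302.0, 280.0]), (0.76, [256.0, 124.0, 291.0, 157.0]), (0.76, [211.0, 123.0, 241.0, 154.0]), (0.67, [204.0, 165.0, 229.0, 196.0]), (0.65, [209.0, 230.0, 235.0, 258.0])]
scale [(0.96, [87.0, 209.0, 169.0, 285.0]), (0.4, [209.0, 231.0, 235.0, 260.0])]
basket_floor [(0.8, [87.0, 206.0, 163.0, 286.0])]
tray [(0.61, [353.0, 197.0, 424.0, 281.0])]
phone [(0.97, [319.0, 139.0, 377.0, 178.0])]
dish [(0.71, [143.0, 130.0, 175.0, 162.0])]
```

Run:
```python
import cv2,numpy as np
a=cv2.imread("pics/scene0.png")[110:330,120:440];b=cv2.imread("pics/top0.png")[100:300,70:440]
cv2.imwrite("pics/a.png",cv2.resize(a,None,fx=2.5,fy=2.5,interpolation=2));cv2.imwrite("pics/b.png",cv2.resize(b,None,fx=2.1,fy=2.1,interpolation=2))
```

```text
(no output)
```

View pics/a.png

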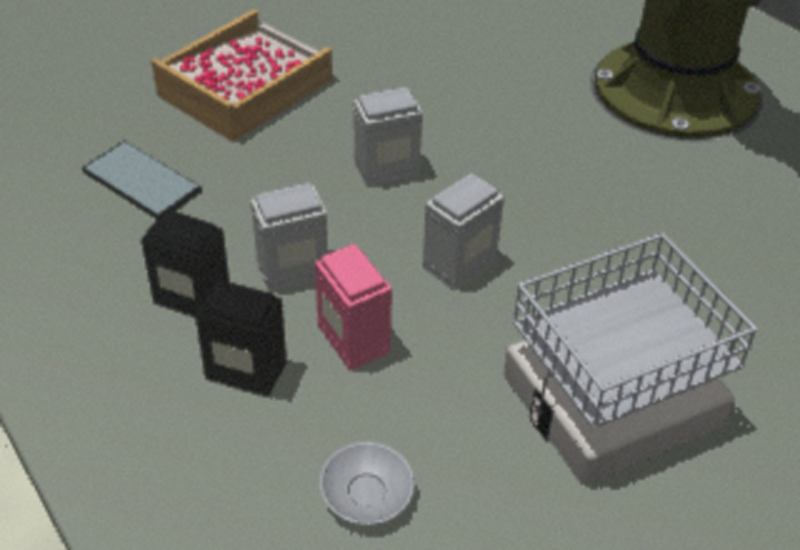

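View pics/b.png

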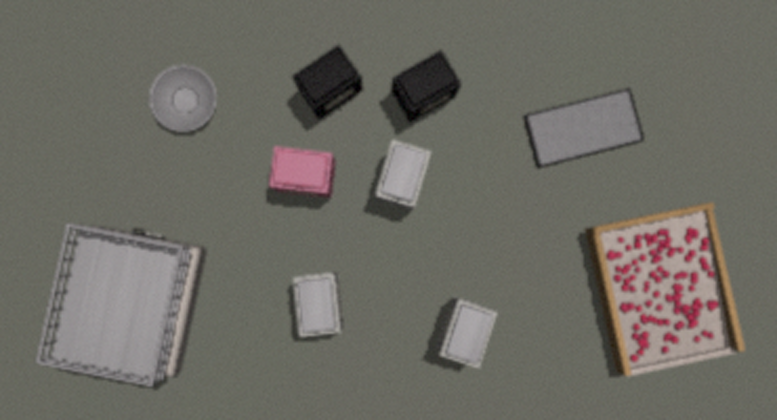

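Three aluminium tins in the scene crop: (388,135), (290,235) and (463,230). In the top crop they are at (468,333), (403,173) and (317,305). Look-alikes in the top crop are black at (330,80) and (425,85), and pink at (302,170). The basket is on the left at (120,305). I'll fit the poses with both cameras.

```bash
cat > h.py <<'E'
from cell import *
import cv2,numpy as np
from scipy.optimize import minimize
def box(a,b,z0,z1): return [[i*a/2,j*b/2,z] for i in(-1,1) for j in(-1,1) for z in(z0,z1)]
TIN=np.array(box(.072,.05,0,.1)+box(.064,.042,.1,.11)); BAS=np.array(box(.168,.14,.092,.142)); SCA=np.array(box(.17,.15,0,.05))
def proj(c,P):
    p=np.c_[P,np.ones(len(P))]@np.array(c["view"]).T; K=np.array(c["intrinsics"])
    return np.c_[K[0,0]*p[:,0]/-p[:,2]+K[0,2],-K[1,1]*p[:,1]/-p[:,2]+K[1,2]]
def place(M,v):
    c,s=np.cos(v[2]),np.sin(v[2]); return M@np.array([[c,s,0],[-s,c,0],[0,0,1]])+[v[0],v[1],0]
def hull(c,M,v):
    m=np.zeros((1536,2048),np.uint8); h=cv2.convexHull((proj(c,place(M,v))*4+1.5).astype(np.float32))
    cv2.fillConvexPoly(m,np.round(h).astype(np.int32),1); return cv2.resize(m.astype(np.float32),(512,384),interpolation=cv2.INTER_AREA)
def iou(c,M,v,mask):
    h=hull(c,M,v);return np.minimum(h,mask).sum()/np.maximum(h,mask).sum()
def ray(c,u,z):
    V=np.array(c["view"]);K=np.array(c["intrinsics"]);R=V[:3,:3];o=-R.T@V[:3,3]
    d=R.T@np.array([(u[0]-K[0,2])/K[0,0],-(u[1]-K[1,2])/K[1,1],-1]); return (o+d*(z-o[2])/d[2])[:2]
def fit(obs,M,x0):
    best=None
    for y in x0:
        r=minimize(lambda v:-sum(iou(c,M,[v[0]/10,v[1]/10,v[2]],m) for c,m in obs),[y[0]*10,y[1]*10,y[2]],method="Nelder-Mead",options=dict(initial_simplex=np.array([y[0]*10,y[1]*10,y[2]])+np.array([[0,0,0],[.15,0,0],[0,.15,0],[0,0,.3]]),maxiter=120))
        if best is None or r.fun<best.fun: best=r
    v=best.x*[.1,.1,1]; return v,[round(iou(c,M,v,m),3) for c,m in obs]
E
python3 - <<'E'
from h import *
T=read_camera("top");mt=silhouettes("top","tin1");bt=silhouettes("top","basket_floor");st=silhouettes("top","scale")
S=read_camera("scene");ms=silhouettes("scene","tin1");bs=silhouettes("scene","basket_floor");ss=silhouettes("scene","scale")
def go(name,M,tl,sl,zc,alu):
    for d in tl:
        m=d["pixels"].astype(np.float32); px=T["frame"][d["pixels"]].mean(0)
        if d["p"]<.5 or (alu and (px.min()<90 or px.max()-px.min()>30)): 
            print(name,"skip",px.round(),round(d["p"],2)); continue
        e=d["extent"];c0=ray(T,((e[0]+e[2])/2,(e[1]+e[3])/2),zc)
        v,q=fit([(T,m)],M,[[*c0,a] for a in(-.8,-.3,.2,.7)])
        s=max(sl,key=lambda k:iou(S,M,v,k["pixels"])); b=iou(S,M,v,s["pixels"])
        v2,q2=fit([(T,m),(S,s["pixels"].astype(np.float32))],M,[v])
        print(name,px.round(),np.round(v,4),np.degrees(v[2]).round(1),q,"scene",round(b,3),"joint",np.round(v2,4),np.degrees(v2[2]).round(1),q2)
go("tin",TIN,mt,ms,.1,True);go("bas",BAS,bt,bs,.1,False);go("sca",np.vstack([BAS,SCA]),st,ss,.1,False)
E
```

```text
tin [153. 150. 150.] [ 0.6275 -0.0094 -0.2987] -17.1 [np.float32(0.942)] scene 0.884 joint [ 0.6272 -0.0089 -0.2989] -17.1 [np.float32(0.932), np.float32(0.899)]
tin skip [34. 32. 32.] 0.82
tin skip [34. 33. 32.] 0.72
tin skip [158. 104. 120.] 0.68
tin [146. 143. 143.] [ 0.4317 -0.0941 -0.3058] -17.5 [np.float32(0.954)] scene 0.903 joint [ 0.4313 -0.0927 -0.3302] -18.9 [np.float32(0.938), np.float32(0.934)]
tin [154. 150. 151.] [0.4642 0.0914 0.1413] 8.1 [np.float32(0.854)] scene 0.838 joint [0.4632 0.0951 0.0978] 5.6 [np.float32(0.834), np.float32(0.927)]
bas [141. 138. 138.] [ 0.4608  0.3333 -0.1733] -9.9 [np.float32(0.965)] scene 0.663 joint [ 0.4611  0.3357 -0.1694] -9.7 [np.float32(0.955), np.float32(0.684)]
sca [139. 135. 136.] [ 0.4615  0.3355 -0.1723] -9.9 [np.float32(0.946)] scene 0.779 joint [ 0.4618  0.3357 -0.1787] -10.2 [np.float32(0.946), np.float32(0.781)]
```

>>> {"op": "play_rows", "data": {
  "steps": [
    [[-0.0365, -0.0365, 0, 0, 0, 0, 0.087], [-0.0365, -0.0365, 0, 0, 0, 0, 0.087], [-0.0365, -0.0365, 0, 0, 0, 0, 0.087], [-0.0365, -0.0365, 0, 0, 0, 0, 0.087], [-0.0365, -0.0365, 0, 0, 0, 0, 0.087], [-0.0365, -0.0365, 0, 0, 0, 0, 0.087], [-0.0365, -0.0365, 0, 0, 0, 0, 0.087], [-0.0365, -0.0365, 0, 0, 0, 0, 0.087], [-0.0365, -0.0365, 0, 0, 0, 0, 0.087], [-0.0365, -0.0365, 0, 0, 0, 0, 0.087], [-0.0365, -0.0365, 0, 0, 0, 0, 0.087], [0, 0, 0, 0, 0, 0, 0.087]]
  ]
}}

```text
time_s: 2.3
tool_pos: [0.4582, 0.1012, 0.2232]
tool_rot: [-180.0, 0.2, 158.9]
force: [-0.6, 0.1, 0.1]
grip_width: 0.0867
grasp_force: 0.0
```

>>> {"op": "play_rows", "data": {
  "steps": [
    [[0, 0, 0, 0, 0, -0.1175, 0.087], [0, 0, 0, 0, 0, -0.1175, 0.087], [0, 0, 0, 0, 0, -0.1175, 0.087], [0, 0, 0, 0, 0, -0.1175, 0.087], [0, 0, 0, 0, 0, 0, 0.087], [0, 0, 0, 0, 0, 0, 0.087], [0, 0, 0, 0, 0, 0, 0.087]]
  ]
}}

```text
time_s: 3.0
tool_pos: [0.4556, 0.109, 0.2226]
tool_rot: [180.0, 0.0, -173.6]
force: [1.3, -0.7, 1.3]
grip_width: 0.0867
grasp_force: 0.0
```

```bash
cat >> h.py <<'E'
def delta(x,y,yaw,z):
    from scipy.spatial.transform import Rotation as Ro
    s=get_obs();R=Ro.from_euler("xyz",s["tool_rot"],degrees=True).as_matrix();p=np.array(s["tool_pos"])
    d=R.T@(np.array([x,y,z])-p);w=(s["tool_rot"][2]-yaw+90)%180-90
    return np.round(d,4).tolist(),"turn z rad",round(np.radians(w),4),"rot",np.round(s["tool_rot"],2).tolist(),"t",s["time_s"]
E
python3 - <<'E'
from h import *
W=read_camera("wrist");cv2.imwrite("pics/w1.png",W["frame"][:,:,::-1])
m=silhouettes("wrist","tin1")
for d in m:
    mm=d["pixels"].astype(np.float32);px=W["frame"][d["pixels"]].mean(0)
    print(round(d["p"],2),np.round(d["extent"]),px.round())
    v,q=fit([(W,mm)],TIN,[[.4635,.093,.11]]);print(np.round(v,4),np.degrees(v[2]).round(1),q)
print(delta(.4635,.093,6.5,.24))
print(proj(W,place(TIN,[.4635,.093,.11])).round(0).tolist())
E
```

```text
0.98 [203. 134. 263. 232.] [151. 152. 154.]
[0.4621 0.0956 0.1338] 7.7 [np.float32(0.974)]
0.66 [119. 293. 165. 342.] [140. 142. 142.]
[0.4635 0.093  0.11  ] 6.3 [np.float32(0.0)]
0.61 [210. 294. 283. 344.] [115.  81.  89.]
[0.4635 0.093  0.11  ] 6.3 [np.float32(0.0)]
0.56 [  0.  77. 101. 178.] [130. 131. 131.]
[0.4635 0.093  0.11  ] 6.3 [np.float32(0.0)]
([-0.006, -0.0167, -0.0174], 'turn z rad', np.float64(-0.0013), 'rot', [179.99, 0.01, -173.57], 't', 3.1)
[[214.0, 135.0], [201.0, 149.0], [259.0, 135.0], [261.0, 149.0], [216.0, 197.0], [205.0, 230.0], [258.0, 197.0], [261.0, 230.0], [206.0, 154.0], [205.0, 156.0], [257.0, 154.0], [257.0, 156.0], [209.0, 225.0], [208.0, 230.0], [256.0, 225.0], [256.0, 230.0]]
```

View pics/w1.png

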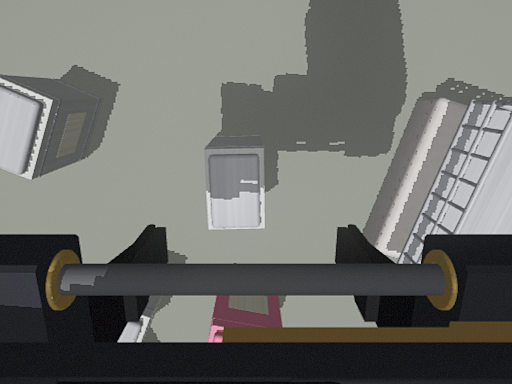

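C is at wrist pixel (235,185), and the wrist fit agrees with the other two cameras to within 3 mm. Descend and grip.

>>> {"op": "play_rows", "data": {
  "steps": [
    [[-0.0049, -0.0141, 0, 0, 0, -0.022, 0.087], [0, 0, 0, 0, 0, 0, 0.087], [0, 0, 0.03, 0, 0, 0, 0.087], [0, 0, 0.03, 0, 0, 0, 0.087], [0, 0, 0, 0, 0, 0, 0.087], [0, 0, 0, 0, 0, 0, 0.087], [0, 0, 0, 0, 0, 0, 0.087]]
  ]
}}

```text
time_s: 3.8
tool_pos: [0.4631, 0.0959, 0.1642]
tool_rot: [180.0, 0.1, -172.3]
force: [-0.4, -0.1, -0.2]
grip_width: 0.0869
grasp_force: 0.0
```

Run:
```python
from h import *
print(delta(.462,.0955,7.7,.056))
```

```text
([0.0014, -0.0003, 0.1082], 'turn z rad', np.float64(0.0006), 'rot', [179.96, 0.14, -172.26], 't', 3.8)
```

>>> {"op": "play_rows", "data": {
  "steps": [
    [[0.001, 0, 0.03, 0, 0, 0, 0.087], [0, 0, 0.03, 0, 0, 0, 0.087], [0, 0, 0.03, 0, 0, 0, 0.087], [0, 0, 0.018, 0, 0, 0, 0.08], [0, 0, 0, 0, 0, 0, 0.07], [0, 0, 0, 0, 0, 0, 0.062], [0, 0, 0, 0, 0, 0, 0.056], [0, 0, 0, 0, 0, 0, 0.053], [0, 0, 0, 0, 0, 0, 0.051], [0, 0, 0, 0, 0, 0, 0.049], [0, 0, 0, 0, 0, 0, 0.045], [0, 0, 0, 0, 0, 0, 0.04]]
  ],
  "force": 35
}}

```text
time_s: 5.0
tool_pos: [0.4614, 0.0955, 0.055]
tool_rot: [180.0, 0.0, -172.3]
force: [-1.1, 0.8, 4.0]
grip_width: 0.0498
grasp_force: 35.0
```

>>> {"op": "play_rows", "data": {
  "steps": [
    [[0, 0, 0, 0, 0, 0, 0.04], [0, 0, 0, 0, 0, 0, 0.04], [0, 0, 0, 0, 0, 0, 0.04], [0, 0, 0, 0, 0, 0, 0.04]]
  ]
}}

```text
time_s: 5.4
tool_pos: [0.4614, 0.0955, 0.055]
tool_rot: [180.0, 0.0, -172.3]
force: [-0.5, 1.4, 5.8]
grip_width: 0.05
grasp_force: 35.0
```

>>> {"op": "play_rows", "data": {
  "steps": [
    [[0, 0, -0.006, 0, 0, 0, 0.04], [0, 0, -0.007, 0, 0, 0, 0.04], [0, 0, -0.007, 0, 0, 0, 0.04], [0, 0, 0, 0, 0, 0, 0.04], [0, 0, 0, 0, 0, 0, 0.04], [0, 0, 0, 0, 0, 0, 0.04], [0, 0, 0, 0, 0, 0, 0.04], [0, 0, 0, 0, 0, 0, 0.04], [0, 0, 0, 0, 0, 0, 0.04], [0, 0, 0, 0, 0, 0, 0.04]]
  ]
}}

```text
time_s: 6.4
tool_pos: [0.4611, 0.0952, 0.0745]
tool_rot: [180.0, -0.0, -172.3]
force: [0.5, 1.1, -6.7]
grip_width: 0.0497
grasp_force: 35.0
```

Run:
```python
from h import *
for i in range(4):
    read_camera("wrist");s=get_obs();print(np.round(s["force"],2),np.round(s["tool_pos"],4),s["grip_width"])
```

```text
[-0.32 -0.52 -5.92] [0.4611 0.0952 0.0745] 0.04975900162917647
[ 0.17 -0.2  -5.68] [0.4611 0.0952 0.0746] 0.049846998174594426
[ 0.01 -0.64 -7.39] [0.4611 0.0952 0.0746] 0.04974260474605658
[ 0.81  0.09 -6.96] [0.4611 0.0952 0.0746] 0.04970485070580472
```

C weighs about 650 g, so it is full. Put it back.

>>> {"op": "play_rows", "data": {
  "steps": [
    [[0, 0, 0.007, 0, 0, 0, 0.04], [0, 0, 0.006, 0, 0, 0, 0.04], [0, 0, 0.003, 0, 0, 0, 0.04], [0, 0, 0.003, 0, 0, 0, 0.04], [0, 0, 0.0005, 0, 0, 0, 0.04], [0, 0, 0, 0, 0, 0, 0.04], [0, 0, 0, 0, 0, 0, 0.04], [0, 0, 0, 0, 0, 0, 0.052], [0, 0, 0, 0, 0, 0, 0.06], [0, 0, 0, 0, 0, 0, 0.075], [0, 0, 0, 0, 0, 0, 0.087], [0, 0, 0, 0, 0, 0, 0.087]]
  ]
}}

```text
time_s: 7.8
tool_pos: [0.4615, 0.0953, 0.0554]
tool_rot: [180.0, 0.0, -172.3]
force: [-0.2, -0.1, -0.4]
grip_width: 0.0764
grasp_force: 0.0
```

>>> {"op": "play_rows", "data": {
  "steps": [
    [[0, 0, -0.03, 0, 0, 0, 0.087], [0, 0, -0.04, 0, 0, 0, 0.087], [0, 0, -0.04, 0, 0, 0, 0.087], [0, 0, -0.04, 0, 0, 0, 0.087], [0, 0, -0.02, 0, 0, 0, 0.087], [0, 0, 0, 0, 0, 0.14, 0.087], [0, 0, 0, 0, 0, 0.14, 0.087], [0, 0, 0, 0, 0, 0.14, 0.087], [0, 0, 0, 0, 0, 0.03, 0.087], [0, 0, 0, 0, 0, 0, 0.087], [0, 0, 0, 0, 0, 0, 0.087]]
  ]
}}

```text
time_s: 8.9
tool_pos: [0.4611, 0.0952, 0.225]
tool_rot: [-180.0, 0.0, 162.1]
force: [0.2, 0.3, -0.3]
grip_width: 0.087
grasp_force: 0.0
```

Run:
```python
from h import *
print(delta(.4315,-.093,-18,.22))
```

```text
([-0.0297, -0.1882, 0.005], 'turn z rad', np.float64(0.0016), 'rot', [-180.0, 0.0, 162.09], 't', 8.9)
```

>>> {"op": "play_rows", "data": {
  "steps": [
    [[-0.006, -0.037, 0, 0, 0, 0, 0.087], [-0.006, -0.038, 0, 0, 0, 0, 0.087], [-0.006, -0.038, 0, 0, 0, 0, 0.087], [-0.006, -0.038, 0, 0, 0, 0, 0.087], [-0.006, -0.037, 0, 0, 0, 0, 0.087], [0, 0, 0, 0, 0, 0, 0.087], [0, 0, 0, 0, 0, 0, 0.087], [0, 0, 0, 0, 0, 0, 0.087]]
  ]
}}

```text
time_s: 9.7
tool_pos: [0.4316, -0.0917, 0.225]
tool_rot: [180.0, -0.0, 162.1]
force: [-0.8, 0.5, -0.1]
grip_width: 0.0869
grasp_force: 0.0
```

Run:
```python
from h import *
W=read_camera("wrist")
for d in silhouettes("wrist","tin1"):
    mm=d["pixels"].astype(np.float32)
    if iou(W,TIN,[.4315,-.093,-.31],mm)<.3: continue
    v,q=fit([(W,mm)],TIN,[[.4315,-.093,-.31]]);print(d["extent"],np.round(v,4),np.degrees(v[2]).round(1),q)
    print(delta(v[0],v[1],np.degrees(v[2]),.056))
```

```text
[221.7, 130.2, 280.8, 221.0] [ 0.4309 -0.0922 -0.3075] -17.6 [np.float32(0.977)]
([0.0005, -0.0008, 0.1689], 'turn z rad', np.float64(-0.0045), 'rot', [-179.99, -0.01, 162.12], 't', 9.8)
```

>>> {"op": "play_rows", "data": {
  "steps": [
    [[0.0005, -0.0008, 0.04, 0, 0, -0.004, 0.087], [0, 0, 0.04, 0, 0, 0, 0.087], [0, 0, 0.04, 0, 0, 0, 0.087], [0, 0, 0.03, 0, 0, 0, 0.087], [0, 0, 0.019, 0, 0, 0, 0.08], [0, 0, 0, 0, 0, 0, 0.07], [0, 0, 0, 0, 0, 0, 0.062], [0, 0, 0, 0, 0, 0, 0.056], [0, 0, 0, 0, 0, 0, 0.053], [0, 0, 0, 0, 0, 0, 0.051], [0, 0, 0, 0, 0, 0, 0.049], [0, 0, 0, 0, 0, 0, 0.045]]
  ]
}}

```text
time_s: 11.0
tool_pos: [0.4317, -0.0925, 0.0568]
tool_rot: [179.9, 0.1, 162.2]
force: [0.7, 3.7, 3.6]
grip_width: 0.0499
grasp_force: 35.0
```

>>> {"op": "play_rows", "data": {
  "steps": [
    [[0, 0, 0, 0, 0, 0, 0.04], [0, 0, 0, 0, 0, 0, 0.04], [0, 0, -0.006, 0, 0, 0, 0.04], [0, 0, -0.007, 0, 0, 0, 0.04], [0, 0, -0.007, 0, 0, 0, 0.04], [0, 0, 0, 0, 0, 0, 0.04], [0, 0, 0, 0, 0, 0, 0.04], [0, 0, 0, 0, 0, 0, 0.04], [0, 0, 0, 0, 0, 0, 0.04], [0, 0, 0, 0, 0, 0, 0.04], [0, 0, 0, 0, 0, 0, 0.04]]
  ]
}}

```text
time_s: 12.1
tool_pos: [0.4306, -0.0934, 0.0759]
tool_rot: [-180.0, -0.0, 162.2]
force: [-0.7, -0.3, -5.5]
grip_width: 0.0498
grasp_force: 35.0
```

Run:
```python
from h import *
for i in range(4):
    read_camera("wrist");s=get_obs();print(np.round(s["force"],2),np.round(s["tool_pos"],4),s["grip_width"])
print(delta(.461,.335,-9.9,.21))
```

```text
[ 0.4  -0.28 -5.96] [ 0.4306 -0.0934  0.0759] 0.04978457202740448
[-0.66  0.22 -5.27] [ 0.4307 -0.0934  0.076 ] 0.04959824463835294
[ 0.09 -0.15 -6.59] [ 0.4307 -0.0934  0.076 ] 0.049562103244083645
[-0.28  0.46 -5.54] [ 0.4307 -0.0934  0.076 ] 0.049692410289728706
([0.1022, 0.4172, -0.134], 'turn z rad', np.float64(-0.1379), 'rot', [-180.0, -0.0, 162.2], 't', 12.3)
```

B weighs about 585 g, so it is full too, and A must be the empty one. Put B back, then look at A and its pink neighbour.

>>> {"op": "play_rows", "data": {
  "steps": [
    [[-0.0005, 0.001, 0.007, 0, 0, 0, 0.04], [0, 0, 0.006, 0, 0, 0, 0.04], [0, 0, 0.003, 0, 0, 0, 0.04], [0, 0, 0.003, 0, 0, 0, 0.04], [0, 0, 0.0005, 0, 0, 0, 0.04], [0, 0, 0, 0, 0, 0, 0.04], [0, 0, 0, 0, 0, 0, 0.04], [0, 0, 0, 0, 0, 0, 0.052], [0, 0, 0, 0, 0, 0, 0.06], [0, 0, 0, 0, 0, 0, 0.075], [0, 0, 0, 0, 0, 0, 0.087], [0, 0, 0, 0, 0, 0, 0.087]]
  ]
}}

```text
time_s: 13.5
tool_pos: [0.4318, -0.0926, 0.0567]
tool_rot: [180.0, 0.0, 162.2]
force: [0.3, -0.3, 0.2]
grip_width: 0.0763
grasp_force: 0.0
```

>>> {"op": "play_rows", "data": {
  "steps": [
    [[0, 0, -0.03, 0, 0, 0, 0.087], [0, 0, -0.04, 0, 0, 0, 0.087], [0, 0, -0.04, 0, 0, 0, 0.087], [0, 0, -0.04, 0, 0, 0, 0.087], [0, 0, -0.02, 0, 0, 0, 0.087], [-0.04, 0.035, 0, 0, 0, 0, 0.087], [-0.04, 0.035, 0, 0, 0, 0, 0.087], [-0.04, 0.035, 0, 0, 0, 0, 0.087], [-0.038, 0.035, 0, 0, 0, 0, 0.087], [0, 0, 0, 0, 0, 0, 0.087], [0, 0, 0, 0, 0, 0, 0.087], [0, 0, 0, 0, 0, 0, 0.087]]
  ]
}}

```text
time_s: 14.7
tool_pos: [0.6139, -0.0134, 0.2267]
tool_rot: [-180.0, -0.0, 162.1]
force: [-0.5, 0.8, -0.1]
grip_width: 0.087
grasp_force: 0.0
```

Run:
```python
from h import *
W=read_camera("wrist");cv2.imwrite("pics/w2.png",W["frame"][:,:,::-1])
for d in silhouettes("wrist","tin1"):
    mm=d["pixels"].astype(np.float32);e=d["extent"];print(e,W["frame"][d["pixels"]].mean(0).round(),d["p"])
    c0=ray(W,((e[0]+e[2])/2,(e[1]+e[3])/2),.1)
    v,q=fit([(W,mm)],TIN,[[*c0,a] for a in(-.3,.6,1.4)]);print(np.round(v,4),np.degrees(v[2]).round(1),q)
print(delta(.6275,-.009,-17.1,.056))
```

```text
[234.9, 140.6, 291.8, 232.4] [182. 184. 186.] 0.95
[ 0.6274 -0.0076  2.8619] 164.0 [np.float32(0.979)]
[228.4, 234.7, 313.4, 330.7] [44. 44. 44.] 0.93
[ 0.7427 -0.0339 -1.0408] -59.6 [np.float32(0.544)]
[332.6, 205.5, 423.3, 263.5] [44. 42. 42.] 0.93
[0.7057 0.0829 0.5008] 28.7 [np.float32(0.363)]
[43.4, 0.0, 153.0, 55.8] [152. 153. 153.] 0.81
[ 0.4306 -0.092  -0.2845] -16.3 [np.float32(0.979)]
[285.5, 0.0, 353.1, 37.2] [104. 105. 104.] 0.64
[0.4629 0.0953 0.1205] 6.9 [np.float32(0.975)]
[336.3, 108.3, 451.5, 189.5] [179. 122. 140.] 0.62
[0.629  0.1191 1.4737] 84.4 [np.float32(0.981)]
([-0.0115, 0.0081, 0.1717], 'turn z rad', np.float64(-0.0142), 'rot', [179.92, 0.06, 162.09], 't', 14.8)
```

View pics/w2.png

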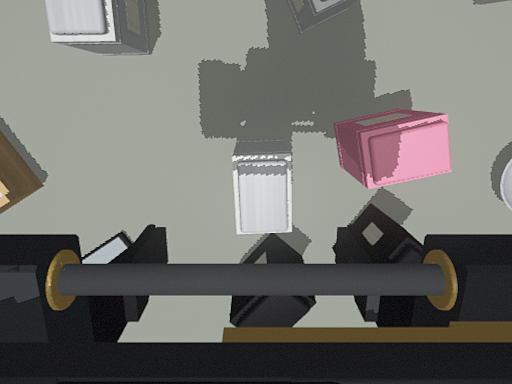

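A is the light-grey tin at (263,187). B and C have not moved from where I first measured them. Pink's near edge is at y ≈ 0.083, which leaves room for the fingers.

>>> {"op": "play_rows", "data": {
  "steps": [
    [[-0.0111, 0.0097, 0, 0, 0, -0.033, 0.087], [0, 0, 0.04, 0, 0, 0, 0.087], [0, 0, 0.04, 0, 0, 0, 0.087], [0, 0, 0.04, 0, 0, 0, 0.087], [0, 0, 0.03, 0, 0, 0, 0.087], [0, 0, 0.0205, 0, 0, 0, 0.08], [0, 0, 0, 0, 0, 0, 0.07], [0, 0, 0, 0, 0, 0, 0.062], [0, 0, 0, 0, 0, 0, 0.056], [0, 0, 0, 0, 0, 0, 0.052], [0, 0, 0, 0, 0, 0, 0.049], [0, 0, 0, 0, 0, 0, 0.045]]
  ],
  "force": 25
}}

```text
time_s: 16.0
tool_pos: [0.6286, -0.0068, 0.0572]
tool_rot: [180.0, 0.1, 164.1]
force: [-1.4, -1.0, 3.7]
grip_width: 0.05
grasp_force: 25.0
```

>>> {"op": "play_rows", "data": {
  "steps": [
    [[0, 0, 0, 0, 0, 0, 0.04], [0, 0, 0, 0, 0, 0, 0.04], [0, 0, -0.007, 0, 0, 0, 0.04], [0, 0, -0.007, 0, 0, 0, 0.04], [0, 0, -0.007, 0, 0, 0, 0.04], [0, 0, 0, 0, 0, 0, 0.04], [0, 0, 0, 0, 0, 0, 0.04], [0, 0, 0, 0, 0, 0, 0.04], [0, 0, 0, 0, 0, 0, 0.04], [0, 0, 0, 0, 0, 0, 0.04], [0, 0, 0, 0, 0, 0, 0.04]]
  ]
}}

```text
time_s: 17.1
tool_pos: [0.628, -0.0063, 0.0769]
tool_rot: [-180.0, -0.0, 164.1]
force: [0.1, -0.6, -2.4]
grip_width: 0.0496
grasp_force: 25.0
```

Run:
```python
from h import *
for i in range(4):
    read_camera("wrist");s=get_obs();print(np.round(s["force"],2),np.round(s["tool_pos"],4),s["grip_width"])
print(delta(.461,.335,-9.9,.235))
```

```text
[-0.43 -0.26 -3.22] [ 0.628  -0.0063  0.0769] 0.05035535387242563
[-0.02  0.79 -2.14] [ 0.6281 -0.0063  0.077 ] 0.04982259602392549
[-0.18  1.06 -2.61] [ 0.6281 -0.0063  0.077 ] 0.050023117665055905
[ 0.59 -0.3  -2.56] [ 0.6281 -0.0062  0.077 ] 0.05000864526097383
([0.2542, 0.2823, -0.158], 'turn z rad', np.float64(-0.105), 'rot', [180.0, -0.0, 164.09], 't', 17.3)
```

A weighs about 260 g, so it is the light one. Lift it and carry it to the basket.

>>> {"op": "play_rows", "data": {
  "steps": [
    [[0, 0, -0.03, 0, 0, 0, 0.04], [0, 0, -0.04, 0, 0, 0, 0.04], [0, 0, -0.04, 0, 0, 0, 0.04], [0, 0, -0.04, 0, 0, 0, 0.04], [0.005, 0.006, -0.008, 0, 0, 0, 0.04], [0.015, 0.017, 0, 0, 0, 0, 0.04], [0.028, 0.031, 0, 0, 0, 0, 0.04], [0.028, 0.031, 0, 0, 0, 0, 0.04], [0.028, 0.031, 0, 0, 0, 0, 0.04], [0.028, 0.031, 0, 0, 0, 0, 0.04], [0.028, 0.031, 0, 0, 0, 0, 0.04], [0.028, 0.031, 0, 0, 0, 0, 0.04]]
  ]
}}

```text
time_s: 18.5
tool_pos: [0.5028, 0.2478, 0.234]
tool_rot: [-180.0, -0.1, 164.1]
force: [0.9, 0.5, -2.5]
grip_width: 0.0502
grasp_force: 25.0
```

>>> {"op": "play_rows", "data": {
  "steps": [
    [[0.028, 0.031, 0, 0, 0, 0, 0.04], [0.022, 0.025, 0, 0, 0, 0, 0.04], [0.012, 0.013, 0, 0, 0, 0, 0.04], [0.004, 0.004, 0, 0, 0, 0, 0.04], [0, 0, 0, 0, 0, -0.035, 0.04], [0, 0, 0, 0, 0, -0.035, 0.04], [0, 0, 0, 0, 0, -0.035, 0.04], [0, 0, 0, 0, 0, 0, 0.04], [0, 0, 0, 0, 0, 0, 0.04], [0, 0, 0, 0, 0, 0, 0.04], [0, 0, 0, 0, 0, 0, 0.04]]
  ]
}}

```text
time_s: 19.6
tool_pos: [0.4613, 0.3343, 0.235]
tool_rot: [-180.0, 0.0, 170.1]
force: [0.1, -0.3, -2.1]
grip_width: 0.0498
grasp_force: 25.0
```

Run:
```python
from h import *
print(delta(.461,.335,-9.9,.16),np.round(get_obs()["tool_pos"],4),get_obs()["force"])
for n in("top","scene"):
    c=read_camera(n);cv2.imwrite(f"pics/{n}3.png",c["frame"][:,:,::-1])
a=cv2.imread("pics/scene3.png")[90:330,120:460];cv2.imwrite("pics/s3.png",cv2.resize(a,None,fx=2.2,fy=2.2))
```

```text
([0.0004, 0.0006, 0.075], 'turn z rad', np.float64(-0.0007), 'rot', [-179.99, 0.0, 170.06], 't', 19.6) [0.4613 0.3343 0.235 ] [ 0.07954317 -0.26044117 -2.12719089]
```

View pics/s3.png

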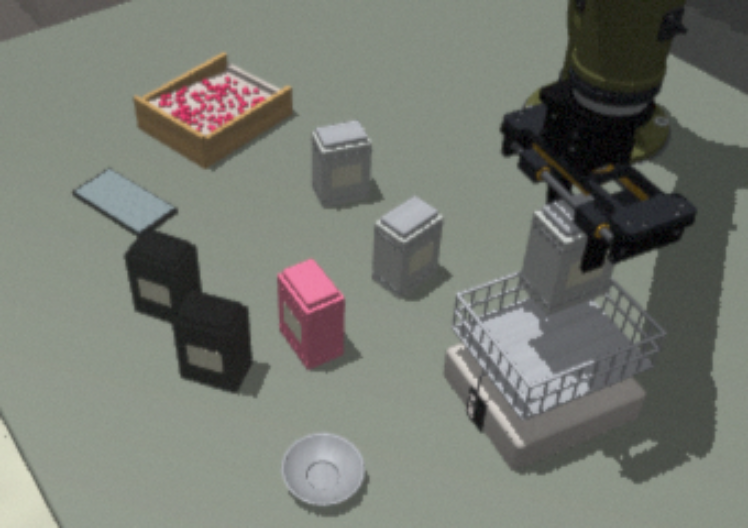

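The tin (560,255) hangs over the middle of the basket. Lower it slowly until the spring takes the weight, at TCP z ≈ 0.140.

>>> {"op": "play_rows", "data": {
  "steps": [
    [[0, 0, 0.03, 0, 0, 0, 0.04], [0, 0, 0.03, 0, 0, 0, 0.04], [0, 0, 0.015, 0, 0, 0, 0.04], [0, 0, 0.006, 0, 0, 0, 0.04], [0, 0, 0.003, 0, 0, 0, 0.04], [0, 0, 0.002, 0, 0, 0, 0.04], [0, 0, 0.002, 0, 0, 0, 0.04], [0, 0, 0.002, 0, 0, 0, 0.04], [0, 0, 0.002, 0, 0, 0, 0.04], [0, 0, 0.001, 0, 0, 0, 0.04], [0, 0, 0, 0, 0, 0, 0.04], [0, 0, 0, 0, 0, 0, 0.04]]
  ]
}}

```text
time_s: 20.9
tool_pos: [0.4615, 0.3349, 0.1424]
tool_rot: [180.0, 0.0, 170.1]
force: [1.2, 0.4, -0.5]
grip_width: 0.0497
grasp_force: 25.0
```

Run:
```python
from h import *
for i in range(6):
    read_camera("wrist");s=get_obs();print(np.round(s["force"],2),np.round(s["tool_pos"],4),s["grip_width"])
```

```text
[ 0.22  1.27 -0.42] [0.4614 0.3348 0.1424] 0.05000358677840217
[ 1.19  0.4  -0.01] [0.4614 0.3348 0.1424] 0.050136456542282874
[ 1.19  0.68 -0.34] [0.4613 0.3347 0.1423] 0.04984420370463203
[ 0.5   1.11 -1.18] [0.4613 0.3347 0.1423] 0.05006043694641228
[ 0.29  0.97 -1.  ] [0.4613 0.3347 0.1422] 0.04989842798527541
[1.08 0.61 0.05] [0.4612 0.3347 0.1422] 0.0497600158418581
```

>>> {"op": "play_rows", "data": {
  "steps": [
    [[0, 0, 0.001, 0, 0, 0, 0.04], [0, 0, 0.001, 0, 0, 0, 0.04], [0, 0, 0, 0, 0, 0, 0.04], [0, 0, 0, 0, 0, 0, 0.04], [0, 0, 0, 0, 0, 0, 0.052], [0, 0, 0, 0, 0, 0, 0.056], [0, 0, 0, 0, 0, 0, 0.065], [0, 0, 0, 0, 0, 0, 0.075], [0, 0, 0, 0, 0, 0, 0.087], [0, 0, 0, 0, 0, 0, 0.087], [0, 0, 0, 0, 0, 0, 0.087]]
  ]
}}

```text
time_s: 22.3
tool_pos: [0.4611, 0.3346, 0.1401]
tool_rot: [180.0, 0.0, 170.1]
force: [0.3, -0.0, -0.4]
grip_width: 0.0845
grasp_force: 0.0
```

>>> {"op": "play_rows", "data": {
  "steps": [
    [[0, 0, -0.015, 0, 0, 0, 0.087], [0, 0, -0.03, 0, 0, 0, 0.087], [0, 0, -0.04, 0, 0, 0, 0.087], [0, 0, -0.04, 0, 0, 0, 0.087], [0, 0, -0.02, 0, 0, 0, 0.087], [0, 0.03, 0, 0, 0, 0, 0.087], [0, 0.04, 0, 0, 0, 0, 0.087], [0, 0.04, 0, 0, 0, 0, 0.087], [0, 0.04, 0, 0, 0, 0, 0.087], [0, 0.03, 0, 0, 0, 0, 0.087], [0, 0, 0, 0, 0, 0, 0.087], [0, 0, 0, 0, 0, 0, 0.087]]
  ]
}}

```text
time_s: 23.5
tool_pos: [0.492, 0.5121, 0.2852]
tool_rot: [-179.9, 0.0, 170.1]
force: [-0.6, -0.5, 0.0]
grip_width: 0.0871
grasp_force: 0.0
```

Run:
```python
from h import *
s=get_obs();print(s["time_s"],s["tool_pos"])
ims=[]
T=read_camera("top")
for d in silhouettes("top","tin1"): print(np.round(d["extent"]),round(d["p"],2))
for o in("phone","dish"): print(o,np.round(silhouettes("top",o)[0]["extent"]))
S=read_camera("scene")
a=cv2.resize(S["frame"][90:330,120:460,::-1],None,fx=2.2,fy=2.2);cv2.imwrite("pics/s4.png",a)
```

```text
23.5 [0.4919968  0.51207415 0.28520812]
[207. 232. 233. 259.] 0.93
[108. 230. 143. 261.] 0.9
[280. 241. 306. 281.] 0.89
[214. 124. 244. 156.] 0.89
[203. 169. 230. 196.] 0.77
[257. 122. 291. 159.] 0.59
phone [320. 141. 376. 178.]
dish [144. 132. 177. 163.]
```

View pics/s4.png

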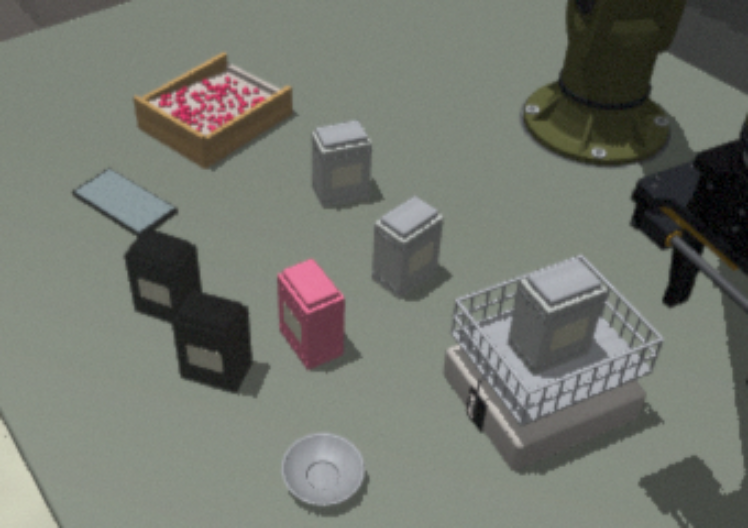

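The tin stands upright in the basket at (557,315). The other two tins, the phone and the dish are where they were, and the gripper is clear.

```bash
python3 -c "
from cell import *
print(sign_off())"
```

```text
the job is handed in; nothing more can be done
None
```

The empty tin (about 260 g; the other two weighed about 650 g and 585 g) now stands upright in the reject basket. I lifted the two full tins briefly to weigh them and put them back where they were, I left the phone and the dish alone, and I handed the job in at about 23.5 s.

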